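# Set up the evidence photo: tube in the cup, scale square in the corner

## Robot

A 7-joint arm with a two-finger parallel gripper is mounted at the origin on the work surface. World frame = base frame: x ahead of the robot, y to its left, z up, the work surface at z = 0. Lengths are in m, angles in rad, forces in N, time in s.
With the tool pointing down it reaches from about 0.4 to 0.85 m from the base axis. Payload 10.4 kg.
Tool frame: the origin (TCP) lies at the very end of the fingers, on their centre line; the grasp point (between the pads) lies 19 mm behind it (grip_point_offset is the distance from the TCP to the grasp point, in m); z points along the fingers, y is the line along which they close (so a half turn about z gives the same grasp; the last joint's range is limited). The gripper opens to 87 mm and grips with 3 to 60 N. Pads are 19 mm wide; open, the fingers measure 117 mm over their backs; the gripper's body (75 mm by 190 mm) begins 51 mm behind the grasp point.
Start: joints at [-1.189, 0.332, -0.065, 1.46, 0.022, 1.35, -0.088], TCP at [0.246, 0.575, 0.223] pointing down, gripper open.
Joint ranges: [-2.6, 2.6], [-0.5, 2.12], [-1.47, 1.34], [0.16, 2.42], [-1.27, 4.41], [0.06, 2.06], [-2.6, 2.6]. Speed limits (rad/s): [2.22, 2.22, 2.79, 2.79, 3.14, 3.14, 3.14].

## Interface

Orientations are given as a unit quaternion [x, y, z, w].
In Python, from bench import * gives the robot as it stands.
- The arm moves only by the tool play_rows, never from a script. Its argument "increments" is text: rows parted by semicolons, each of 7 numbers parted by spaces: the turn, a rotation vector about the tool's x, y, z in rad, then the shift along the tool's x, y, z in m, then the opening, from 0 (shut) to 1 (fully open). A call has 1 to 8 rows; each row is the pose to reach, as a shift and turn from the pose commanded when the call began, along the tool's axes at that moment; what a row does not reach only later rows make up. A row lasts 1/10 s, in which the tool goes at most 50 mm and 8.59 degrees, less where a joint would pass 70% of its speed; a pose out of reach is approached as far as the arm can. A call with a gripper value outside its range is refused whole. The fingers move at their own pace and stop on an object; "grip_force" is the grip in N (left out, the last holds). Time passes only in rows, so rows that repeat a pose let the fingers close. It gives the time, the measured TCP pose, the force, the opening and the grip force at its end, in the units of the state.
- read_state(): the state, without advancing time (a new reading comes with each control period).
- camera(name): name is "scene" or "top" or "wrist"; returns a dict with "color" (420x560x3 uint8, red, green, blue), "fx", "fy", "cx", "cy" (pixels), "camera_from_world" (4x4, takes a point from world to camera coordinates); the wrist camera has in their place "mount" (4x4, takes a point from camera to tool coordinates, whose origin is the TCP and whose axes are the flange's). Camera axes: x right, y down, z forward; pixel columns grow to the right and rows downward; lengths in m; the calibration is good to about 2 mm. A picture is of the moment at which its call begins: read the wrist's pose just before it. There is no depth.
- close_job(): hands the job in; it is judged then, once.
The state is a dict: "time": time; "joint_positions": joint angles; "joint_vel": joint speeds; "joint_torque": joint torques, N m; "ee_pos": TCP position; "eef_rot": TCP orientation; "ft_force": force on the tool from outside, world axes, zero at the start; "torque": the same for the moment, N m; "width": finger opening in m; "grip_force": force on a finger pad.
Only numpy, scipy, OpenCV 4.12 (cv2) and the standard library are available. Lean on these libraries where they do the work, as an engineer would, in place of code of your own. Each camera call takes 0.05 s, during which the arm holds its last target. There are 200 camera calls.

## Task

Get this sample ready for its photograph: take the tube out of the slanted rest and stand it upright in the holder cup on the photo board, and let go of it. Then lay the L-shaped scale flat on the board with its outer corner in the corner of the two rails, press it in until both outer edges lie flush along their rails, and finish while still gripping it and pressing it firmly against both rails. Leave the pots and the marker where they are.

Things in the scene. Friction and masses are not known exactly. Their poses are not given: they have to be found in the camera images.
- board: white photo board, 200 x 200 x 12 mm, fixed. Origin: centre of its underside; z up. Two aluminium rails, 15 mm thick, stand on it along its +x and +y edges, tops 34 mm above the bench, and meet in an inside corner. Their inner faces lie at board x = +85 and y = +85 mm. Board and rails are smooth and slippery.
- corner (a point): the inside corner of the two rails, at the level of the board's top face (12 mm above the bench); axes as the board's: the rails lie on its +x and +y sides.
- rail_far: the rail along the board's +x edge (200 mm long); its pose is that of the board.
- rail_left: the rail along the board's +y edge (185 mm long, inner face 170 mm); its pose is that of the board.
- cup: grey round holder cup fixed on the board, 40 mm outside diameter, 45 mm high, bore 22 mm diameter, inner floor 6 mm above its underside. Origin: centre of its underside (on the board's top), z up; well away from the rails.
- cup_floor (a point): centre of the holder cup's inner floor; the rim is 39 mm above it.
- tube: capped sample tube, white, 16 mm diameter, 110 mm long with its dark cap (top 18 mm, 19 mm diameter), 25 g. Origin: centre of its bottom end; z along the tube towards the cap. It starts lying in the slanted rest, cap up, leaning 0.70 rad from vertical towards the rest's -x; its upper 50 mm stand free.
- rest: grey slanted rest, fixed: base plate 90 x 50 x 8 mm, with a sloping open trough 26 mm wide and 60 mm long in which the tube lies on an end stop; the side walls reach 4 mm past the tube's axis. Origin: underside of the base, 5 mm in -x of its centre; z up; the trough rises towards -x. The tube's bottom centre starts at x = 30, z = 22 mm.
- square: flat aluminium L-shaped scale, legs 25 mm wide, 6 mm thick, inner corner filled in, black upright grip block 22 x 22 mm, top 46 mm above the underside; about 220 g. Origin: underside, under the block's centre; z up, block sides along x and y. Outer edges (110 mm long) at x = +40 and y = +40 mm, running from the outer corner to -y and -x. Fits the rails with its axes parallel to the board's.
- heel (a point): outer corner of the L-shaped scale, on its underside.
- tip_far (a point): free end of the scale's outer edge that goes against the +x rail (x = 40, y = -70 mm on the scale), on the underside.
- tip_left (a point): free end of the scale's outer edge that goes against the +y rail (x = -70, y = 40 mm on the scale), on the underside.
- pot_a: open white sample pot, 68 mm wide, 50 mm high, on the right; origin centre of underside. To be left alone.
- pot_b: open white sample pot like the other, beyond the rest on the left. To be left alone.
- marker: marker pen lying on the bench, 120 mm long, 16 mm thick, along its y; origin on the underside. To be left alone.
Not all that is in view belongs to the job. What is shaped like the tube but green is not meant.

How it is judged:
By the outcome, as a careful person would: the job done as asked, in the order asked, and still so for the second after the job is handed in, while the arm keeps its last pose, push and grip.
It also fails if it takes over 72 s, if anything falls off the work surface, if the arm or the gripper's body presses on something with over 40 N, if the wrist force passes 120 N, or if a joint passes its speed limit or range.

## Working session

There is one attempt and no reset: what is moved stays moved. The work goes in short steps, Python scripts to look and compute and a tool call to move; the robot and the scene stay as the last step left them, time stands still between calls to the robot, and variables do not carry over. Pictures are saved under pics/ and viewed, at most 10 in all, crops included, and the job is handed in when it is done.

Besides the shell and the picture viewer there is one more tool, called after "Call:" in YAML: its name, and indented under it one key for each argument. play_rows: Moves the arm, as the interface text tells. Its arguments: {"type":"object","properties":{"increments":{"type":"string"},"grip_force":{"type":"number"}},"required":["increments"]}

```bash
mkdir -p pics; ls
python3 - <<'E'
from bench import *
import cv2,numpy as np
s=read_state(); print({k:np.round(v,3).tolist() for k,v in s.items()})
for n in("scene","top"):
    c=camera(n); cv2.imwrite(f"pics/{n}0.png",c["color"][...,::-1]); print(n,c["fx"],c["fy"],c["cx"],c["cy"]); print(np.round(c["camera_from_world"],4).tolist())
c=camera("wrist"); print(np.round(c["mount"],4).tolist(),c["fx"],c["cx"],c["cy"])
E
```

```text
pics
{'time': 0.0, 'joint_positions': [-1.189, 0.333, -0.065, 1.461, 0.022, 1.35, -0.088], 'joint_vel': [-0.001, -0.0, -0.001, -0.0, -0.001, -0.001, -0.003], 'joint_torque': [-0.0, -62.326, 0.024, -38.989, -0.061, 0.04, 0.0], 'ee_pos': [0.246, 0.574, 0.222], 'eef_rot': [0.201, 0.98, -0.001, -0.0], 'ft_force': [0.352, -0.076, -0.117], 'torque': [0.003, -0.004, 0.027], 'grip_force': 0.0, 'width': 0.087}
scene 396.50843065655687 396.50843065655687 276.54174437051205 213.86011218608255
[[-0.1648, 0.9863, 0.0019, -0.0494], [0.6381, 0.108, -0.7623, -0.3214], [-0.7521, -0.1244, -0.6472, 1.5293], [0.0, 0.0, 0.0, 1.0]]
top 400.29777134878424 400.29777134878424 289.3582465778215 202.2150857506517
[[0.0092, -0.9998, -0.0185, 0.1357], [-0.9837, -0.0057, -0.1798, 0.526], [0.1796, 0.0199, -0.9835, 1.1606], [0.0, 0.0, 0.0, 1.0]]
[[-0.0012, -0.9522, -0.3056, 0.0859], [1.0, -0.0009, -0.0012, -0.0008], [0.0009, -0.3056, 0.9522, -0.1617], [0.0, 0.0, 0.0, 1.0]] 343.9067472117197 280.9088654658011 214.17775180233187
```

View pics/scene0.png

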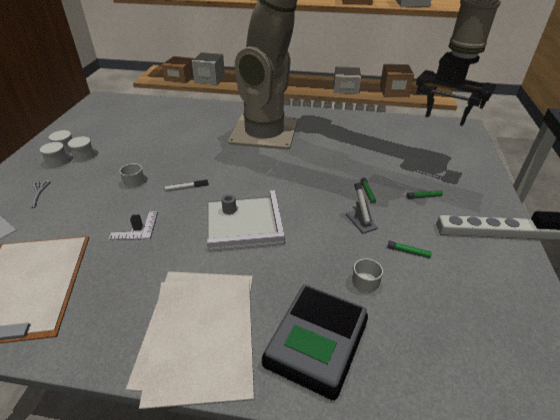

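View pics/top0.png

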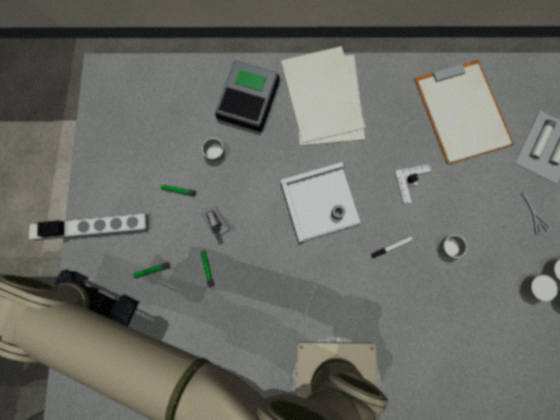

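Tube candidates: white tube in the grey rest (scene 363,207; top 213,222). The lookalikes are three green tubes (scene 368,190 / 425,194 / 410,249; top 207,268 / 150,270 / 178,190) and the marker (scene 187,185; top 392,247). I choose the white one in the rest. The board is at top (320,202), the cup at (338,212) and the square at (410,182).

```bash
cat > h.py <<'E'
from bench import *
import cv2,numpy as np
from scipy.spatial.transform import Rotation as R
def cam(n):
    s=read_state(); c=camera(n); K=np.array([[c["fx"],0,c["cx"]],[0,c["fy"],c["cy"]],[0,0,1]])
    if n=="wrist":
        T=np.eye(4);T[:3,:3]=R.from_quat(s["eef_rot"]).as_matrix();T[:3,3]=s["ee_pos"];W=T@np.array(c["mount"])
    else: W=np.linalg.inv(c["camera_from_world"])
    return dict(img=c["color"],K=K,W=W)
def ray(c,uv):
    d=np.linalg.inv(c["K"])@[uv[0],uv[1],1]; d=c["W"][:3,:3]@d; return c["W"][:3,3],d/np.linalg.norm(d)
def onz(c,uv,z):
    o,d=ray(c,uv); return o+d*(z-o[2])/d[2]
def proj(c,p):
    q=c["K"]@(np.linalg.inv(c["W"])@[*p,1])[:3]; return q[:2]/q[2]
def tri(a,ua,b,ub):
    (o1,d1),(o2,d2)=ray(a,ua),ray(b,ub); t=np.linalg.lstsq(np.c_[d1,-d2],o2-o1,rcond=None)[0]
    p,q=o1+t[0]*d1,o2+t[1]*d2; return (p+q)/2,np.linalg.norm(p-q)
def togo(p,Rm):
    "shift in tool axes and rotvec from current pose to p,Rm"
    s=read_state(); R0=R.from_quat(s["eef_rot"]).as_matrix()
    return np.round(R.from_matrix(R0.T@Rm).as_rotvec(),4),np.round(R0.T@(np.array(p)-s["ee_pos"]),4)
E
python3 - <<'E'
from h import *
t=cam("top"); s=cam("scene")
for n,uv,z in [("tubecap",(210,212),.09),("tube low",(220,238),.03),("cup",(338,212),.057),("heel",(397,170),.0),("block",(413,179),.046),("cornerouter",(283,180),.034),("potb",(213,150),.05),("pota",(453,247),.05),("board pt",(358,225),.012),("board br",(300,242),.012),("board tr",(344,165),.034)]: print(n,np.round(onz(t,uv,z),3))
a=cv2.resize(t["img"][180:290,150:260],None,fx=5,fy=5,interpolation=cv2.INTER_CUBIC)[:,:]
b=cv2.resize(s["img"][165:245,335:400],None,fx=3.8,fy=5,interpolation=cv2.INTER_CUBIC)
H=max(a.shape[0],b.shape[0]); o=np.zeros((H,a.shape[1]+b.shape[1],3),np.uint8); o[:a.shape[0],:a.shape[1]]=a;o[:b.shape[0],a.shape[1]:]=b
print(o.shape); cv2.imwrite("pics/crop1.png",o[...,::-1])
E
```

```text
tubecap [0.487 0.37  0.09 ]
tube low [0.417 0.349 0.03 ]
cup [ 0.495 -0.006  0.057]
heel [ 0.64 -0.2   0.  ]
block [ 0.6   -0.236  0.046]
cornerouter [0.597 0.16  0.034]
potb [0.688 0.378 0.05 ]
pota [ 0.394 -0.342  0.05 ]
board pt [ 0.462 -0.071  0.012]
board br [0.408 0.107 0.012]
board tr [ 0.646 -0.029  0.034]
(550, 797, 3)
```

View pics/crop1.png

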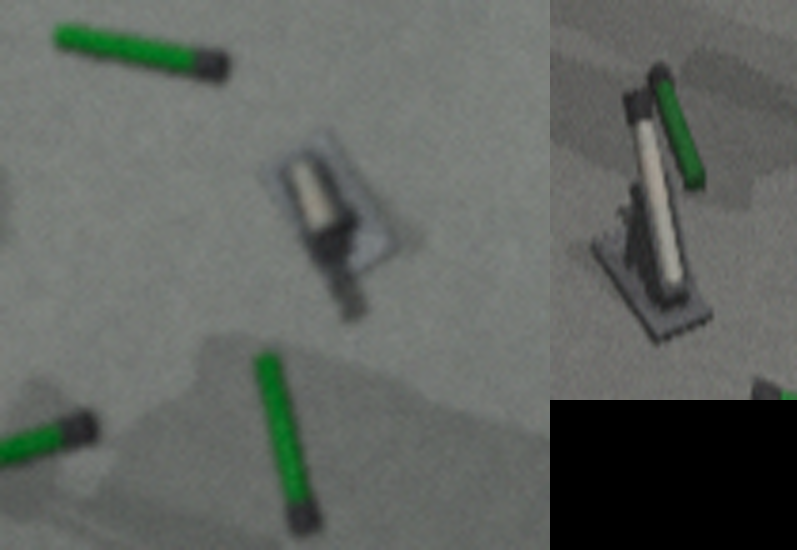

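The crop confirms the choice. A white tube with a dark cap lies in the grey rest, with its cap towards the robot (top ≈ (218,230)), and all the neighbours are green. I'll move the wrist camera over it.

Call:
play_rows:
  increments: "0 0 0 -0.04 -0.016 0.003 1;0 0 0 -0.09 -0.038 0.007 1;0 0 0 -0.135 -0.058 0.012 1;0 0 0 -0.18 -0.077 0.015 1;0 0 0 -0.225 -0.096 0.019 1;0 0 0 -0.265 -0.113 0.023 1;0 0 0 -0.272 -0.116 0.023 1;0 0 0 -0.272 -0.116 0.023 1"

```text
time: 1.05
ee_pos: [0.4517, 0.3591, 0.1995]
eef_rot: [0.203, 0.979, -0.0, 0.0]
ft_force: [-0.6, 0.4, 0.4]
width: 0.087
grip_force: 0.0
```

Run:
```python
from h import *
w=cam("wrist"); a=w["img"]; np.save("w1.npy",w,allow_pickle=True)
s=cam("scene"); t=cam("top"); np.save("st.npy",[s,t],allow_pickle=True)
b=cv2.resize(s["img"][165:245,330:400],None,fx=3.4,fy=4.5,interpolation=cv2.INTER_CUBIC)
o=np.zeros((420,800,3),np.uint8); o[:,:560]=a; o[:b.shape[0],560:560+b.shape[1]]=b[:420]
cv2.imwrite("pics/w1.png",o[...,::-1]); print(read_state()["ee_pos"])
```

```text
[0.44914083 0.36244608 0.19957594]
```

View pics/w1.png

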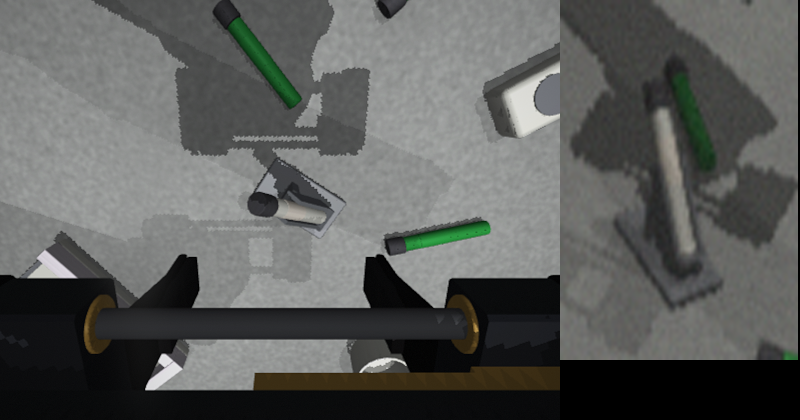

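The wrist view shows the tube in its rest: cap at (262,204), lower end near (322,215). The green ones are separate, with the nearest at (437,237). Next I'll triangulate the axis.

```bash
cat > tube.py <<'E'
from h import *
w=np.load("w1.npy",allow_pickle=True).item(); s,t=np.load("st.npy",allow_pickle=True)
def blob(c,box,f):
    x0,x1,y0,y1=box; g=c["img"][y0:y1,x0:x1].astype(int); m=f(g).astype(np.uint8)
    n,l,st,ce=cv2.connectedComponentsWithStats(m); k=1+np.argmax(st[1:,4]); ys,xs=np.where(l==k)
    P=np.c_[xs+x0,ys+y0].astype(float); vx,vy,_,_=cv2.fitLine(P.astype(np.float32),cv2.DIST_L2,0,.01,.01).ravel()
    m=P.mean(0); d=np.array([vx,vy]); q=(P-m)@d; return m,d,q.min(),q.max(),len(P)
white=lambda g:(g.min(2)>125)&(g[...,0]-g[...,2]>8)
dark=lambda g:(g.max(2)<70)
if __name__=="__main__":
    for n,c,b,bc in(("w",w,(245,345,160,240),(245,285,185,220)),("s",s,(345,380,180,232),(348,368,180,200)),("t",t,(195,230,200,250),(205,230,215,250))):
        r=blob(c,b,white);print(n,[np.round(x,2).tolist() for x in r], "ends",np.round(r[0]+r[1]*r[2],1),np.round(r[0]+r[1]*r[3],1))
        r=blob(c,bc,dark);print(n,"cap",[np.round(x,2).tolist() for x in r])
    for nm,c,bx in(("w",w,(245,345,155,240)),("s",s,(340,388,178,232))):
        x0,x1,y0,y1=bx;g=c["img"][y0:y1,x0:x1]; print(nm,g[::12,::12].tolist()[3][:6])
E
python3 tube.py
```

```text
w [[294.86, 213.38], [1.0, 0.009999999776482582], -12.8, 10.17, 216] ends [282.1 213.2] [305.  213.5]
w cap [[262.36, 204.01], [0.9700000286102295, 0.23999999463558197], -14.66, 15.18, 610]
s [[362.14, 198.14], [0.25999999046325684, 0.9599999785423279], -8.42, 7.1, 35] ends [359.9 190. ] [364. 205.]
s cap [[356.91, 188.63], [0.8500000238418579, -0.5199999809265137], -13.02, 13.11, 323]Traceback (most recent call last):
  File "tube.py", line 12, in <module>
    r=blob(c,b,white);print(n,[np.round(x,2).tolist() for x in r], "ends",np.round(r[0]+r[1]*r[2],1),np.round(r[0]+r[1]*r[3],1))
  File "tube.py", line 5, in blob
    n,l,st,ce=cv2.connectedComponentsWithStats(m); k=1+np.argmax(st[1:,4]); ys,xs=np.where(l==k)
                                                       ~~~~~~~~~^^^^^^^^^^
    return _wrapfunc(a, 'argmax', axis=axis, out=out, **kwds)
    return bound(*args, **kwds)
ValueError: attempt to get argmax of an empty sequence
```

```bash
sed -i 's/^white=.*/white=lambda g:(g[...,0]>85)\&(g[...,0]>1.07*g[...,2])\&(g[...,0]>=g[...,1])/; s/^dark=.*/dark=lambda g:(g.max(2)<62)/' tube.py; python3 tube.py
python3 - <<'E'
from tube import *
for nm,c,bx in(("w",w,(245,345,155,240)),("s",s,(340,388,178,232)),("t",t,(195,235,200,250))):
    x0,x1,y0,y1=bx;g=c["img"][y0:y1,x0:x1].astype(int)
    m=white(g)*2+dark(g)
    print(nm);[print("".join(".#"[int(v>0)] if v!=2 else "o" for v in r)) for r in m[::2 if nm=="w" else 1, ::2 if nm=="w" else 1]]
E
```

```text
w [[295.03, 211.69], [0.949999988079071, 0.3100000023841858], -14.12, 9.88, 286] ends [281.6 207.3] [304.4 214.8]
w cap [[262.48, 203.94], [0.9700000286102295, 0.23999999463558197], -14.76, 15.07, 591]
s [[361.79, 199.76], [0.30000001192092896, 0.949999988079071], -6.33, 6.92, 66] ends [359.9 193.7] [363.9 206.4]
s cap [[357.74, 189.2], [0.8399999737739563, -0.5400000214576721], -12.94, 12.75, 240]
t [[207.35, 231.97], [0.47999998927116394, 0.8799999952316284], -33.96, 25.35, 1011] ends [191.  202.2] [219.5 254.2]
t cap [[222.7, 221.7], [0.6299999952316284, 0.7799999713897705], -12.58, 12.25, 217]
w [[139, 140, 139], [129, 132, 137], [150, 152, 157], [64, 66, 69], [55, 56, 59], [65, 66, 69]]
s [[96, 95, 91], [86, 84, 84], [119, 119, 112], [59, 60, 58]]
w
..................................................
..................................................
...............#.#................................
..............#....#..............................
..............#...................................
.............#........#...........................
............#..........#.....
[... 5857 characters left out ...]
...
ooooooooooooooooooooooooooo....##.......
ooooooooooooooooooooooooooo.....#.......
ooooooooooooooooooooooooooooo...........
ooooooooooooooooooooooooooooo...........
oooooooooooooooooooooooooooooo.....o....
oooooooooooooooooooooooooooooooo....o...
ooooooooooooooooooooooooooooooo.........
ooooooooooooooooooooooooooooooooo.......
oooooooooooooooooooooooooooooooooo......
ooooooooooooooooooooooooooooooooooo.....
oooooooooooooooooooooooooooooooooooo....
oooooooooooooooooooooooooooooooooooo....
ooooooooooooooooooooooooooooooooooooo...
oooooooooooooooooooooooooooooooooooooo..
ooooooooooooooooooooooooooooooooooooo.o.
ooooooooooooooooooooooooooooooooooooooo.
oooooooooooooooooooooooooooooooooooooooo
```

Run:
```python
from tube import *
im=cv2.imread("pics/scene0.png")[...,::-1]; s0=dict(s,img=im)
g=im[180:232,345:385].astype(int)
m=(g.min(2)>120)&(g[...,0]>g[...,2]*1.04)
for i,r in enumerate(m): print(180+i,"".join("o" if v else("#" if g[i,j].max()<60 else ".") for j,v in enumerate(r)))
c,e=tri(w,(262.4,204),s,(358.2,186.3)); print("cap mid",c,e)
# axis planes
def plane(c,p,q):
    o,d=ray(c,p);_,d2=ray(c,q);n=np.cross(d,d2);return n/np.linalg.norm(n),o
n1,_=plane(w,(262.4,204),(262.4+9.5,204+3.1)); n2,_=plane(s,(358.2,186.3),(368.5,221))
t_=np.cross(n1,n2);t_/=np.linalg.norm(t_);t_*=np.sign(t_[2]);print("axis",t_,"lean",np.arccos(t_[2]),"az",np.arctan2(t_[1],t_[0]))
# base plate corners in wrist image at z=.008
for uv in((274,158),(345,203),(320,236)): print(np.round(onz(w,uv,.008),4))
```

```text
180 ................######..................
181 ................###.....................
182 ................##......................
183 ............#.####......................
184 .........##########.....................
185 .........##########.....................
186 ..........#######.#.....................
187 ..........#######.##....................
188 ..........####.....##...................
189 ..........###......##...................
190 ..............ooo...#...................
191 ..............ooo...##..................
192 ..............oooo...#..................
193 ...............ooo...##.................
194 ...............ooo....#.................
195 ...............ooo....##................
196 ...............oooo....#................
197 ...............oooo....#................
198 ................ooo.....#...............
199 ................ooo.....#...............
200 ................oooo.....#..............
201 ................oooo.....######.........
202 ............##...ooo.....####.#.........
203 ...........###...ooo....................
204 ............##..
[... 761 characters left out ...]
...####.....................
222 ........#......####.....................
223 ........##.....#####...##...............
224 .........##.....##########..............
225 ..........##.....#########..............
226 ...........##......###..................
227 ............#...........................
228 ........................................
229 ..............#..............##.........
230 ...............#..........#.............
231 ................#.....###...............
cap mid [0.43739683 0.34985797 0.09468933] 0.003780102482790513
axis [-0.61696094 -0.37858723  0.68994993] lean 0.8093764486240831 az -2.591209573231692
[0.4182 0.3646 0.008 ]
[0.4922 0.4148 0.008 ]
[0.5167 0.3765 0.008 ]
```

```bash
cat > goal.py <<'E'
from h import *
t=np.array([-.538,-.353,.765]);t/=np.linalg.norm(t)
z=-t;y=np.cross(z,[0,0,1]);y/=np.linalg.norm(y)
if y[1]<0:y=-y
RG=np.c_[np.cross(y,z),y,z]; PG=np.array([.4473,.3568,.0807])
E
python3 - <<'E'
from goal import *
print(RG); print(togo(PG+t*.1,RG)); s=read_state();print(s["joint_positions"],s["ee_pos"])
E
```

```text
[[-0.63984176 -0.54858855  0.53819432]
 [-0.41982182  0.83609246  0.3531275 ]
 [-0.64370192 -0.         -0.76527631]]
(array([-0.3425, -0.6417, -0.9416]), array([ 0.0351, -0.0595,  0.0423]))
[-0.83702381  0.23776569  0.09335139  1.63074615 -0.02388823  1.27404152
  0.42920183] [0.44914083 0.36244608 0.19957594]
```

Call:
play_rows:
  increments: "-0.04 -0.075 -0.11 0.009 -0.015 0 1;-0.08 -0.15 -0.22 0.018 -0.03 0 1;-0.12 -0.225 -0.33 0.027 -0.045 0.005 1;-0.16 -0.3 -0.44 0.035 -0.06 0.01 1;-0.2 -0.375 -0.55 0.035 -0.06 0.02 1;-0.24 -0.45 -0.66 0.035 -0.06 0.03 1;-0.28 -0.525 -0.77 0.035 -0.06 0.036 1;-0.32 -0.6 -0.88 0.035 -0.06 0.042 1"

```text
time: 2.0
ee_pos: [0.3929, 0.3213, 0.1578]
eef_rot: [-0.242, 0.914, 0.093, 0.311]
ft_force: [1.5, 0.3, -0.1]
width: 0.0872
grip_force: 0.0
```

Run:
```python
from goal import *
print(togo(PG+t*.1,RG)); s=read_state();print(s["joint_positions"],s["ee_pos"])
w=cam("wrist"); np.save("w2.npy",w,allow_pickle=True); cv2.imwrite("pics/w2.png",w["img"][...,::-1])
for d in (110,92,74,40,0): # predicted axis points along tube
    print(d,proj(w,np.array([.4355,.349,.0975])+t*(d-101)/1000))
```

```text
(array([-0.0202, -0.038 , -0.0552]), array([-0.0001, -0.0001,  0.0008]))
[-0.90143478 -0.28770611 -0.03413952  2.40138746  0.526029    0.45958209
  0.74490023] [0.392897   0.32128397 0.15777729]
110 [282.4369134  233.04217998]
92 [282.84885825 225.53510595]
74 [283.21035456 218.94738065]
40 [283.7849158  208.47686807]
0 [284.32493098 198.63590534]
```

View pics/w2.png

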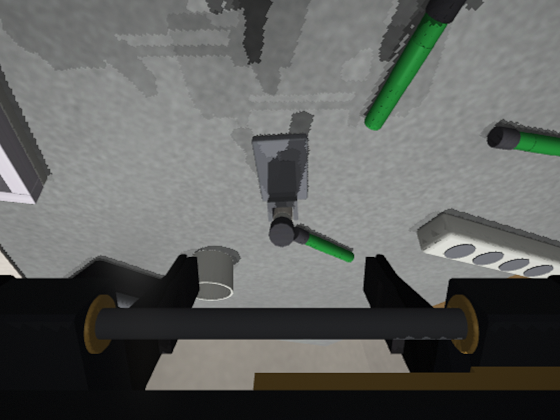

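Wrist view 2 looks straight along the tube. The cap is at (282,233), where I predicted (282,233), so the estimate holds. The rest plate is behind it at (282,165). I'll advance and grip.

Call:
play_rows:
  increments: "-0.02 -0.038 -0.055 -0.0015 0.0007 0.035 1;-0.02 -0.038 -0.055 -0.003 0.0015 0.075 1;-0.02 -0.038 -0.055 -0.0038 0.002 0.1 1;-0.02 -0.038 -0.055 -0.0038 0.002 0.101 1;-0.02 -0.038 -0.055 -0.0038 0.002 0.101 0;-0.02 -0.038 -0.055 -0.0038 0.002 0.101 0;-0.02 -0.038 -0.055 -0.0038 0.002 0.101 0;-0.02 -0.038 -0.055 -0.0038 0.002 0.101 0"
  grip_force: 15

```text
time: 2.85
ee_pos: [0.4492, 0.3549, 0.081]
eef_rot: [-0.265, 0.902, 0.097, 0.327]
ft_force: [0.1, -1.1, 0.3]
width: 0.0628
grip_force: 0.0
```

Call:
play_rows:
  increments: "0 0 0 0 0 0 0;0 0 0 0 0 0 0"

```text
time: 3.05
ee_pos: [0.4492, 0.3545, 0.0804]
eef_rot: [-0.265, 0.902, 0.097, 0.327]
ft_force: [-0.1, -0.5, -0.4]
width: 0.0471
grip_force: 0.0
```

Call:
play_rows:
  increments: "0 0 0 0 0 0 0;0 0 0 0 0 0 0;0 0 0 0 0 0 0;0 0 0 0 0 0 0;0 0 0 0 0 0 0;0 0 0 0 0 0 0"

```text
time: 3.65
ee_pos: [0.4492, 0.3545, 0.08]
eef_rot: [-0.265, 0.902, 0.097, 0.327]
ft_force: [-0.9, 0.2, 0.6]
width: 0.0179
grip_force: 15.0
```

Run:
```python
from goal import *
print(togo(PG,RG)); s=read_state();print(s["joint_positions"],s["ee_pos"],s["width"],s["grip_force"],s["ft_force"])
s=cam("scene"); t_=cam("top")
# board & square measurement from top/scene (arm out of the way?)
a=t_["img"][140:260,270:450]; cv2.imwrite("pics/top2.png",cv2.resize(a,None,fx=4.4,fy=4.4,interpolation=cv2.INTER_CUBIC)[...,::-1])
```

```text
(array([-0.0047, -0.0037, -0.0078]), array([-0.0002,  0.0029, -0.0008]))
[-0.71015406  0.02793104 -0.15059697  2.35838216  1.16928335  0.2022257
  0.18634157] [0.44915594 0.35449412 0.07996455] 0.017855716670274687 15.002967980180983 [-0.89961929  0.22323088  0.56825234]
```

View pics/top2.png

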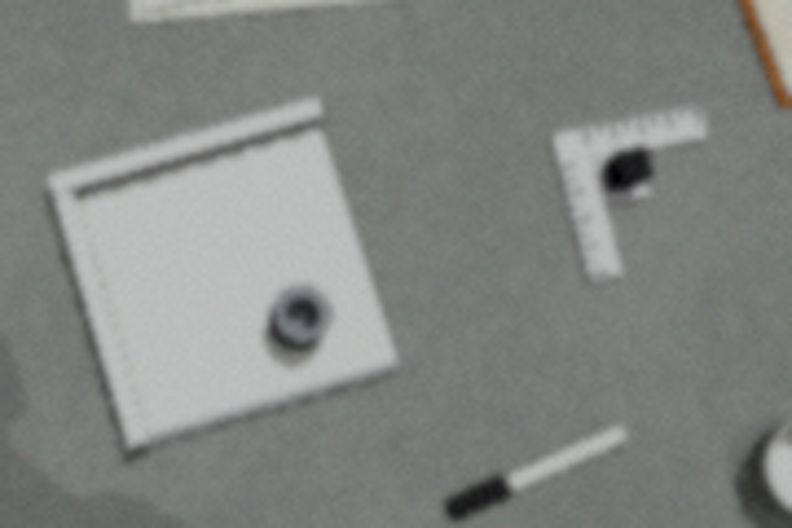

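The crop shows the board with the cup rim at about (303,307), the rails meeting at (60,185), the square's outer corner at (560,133) and its block at (628,168). The grip registers 15 N. I'll lift straight up and then turn upright.

Call:
play_rows:
  increments: "0 0 0 -0.02 0 -0.024 0;0 0 0 -0.05 0 -0.06 0;0 0 0 -0.077 0 -0.092 0;0 0.14 0 -0.077 0 -0.092 0;0 0.28 0 -0.077 0 -0.092 0;0 0.42 0 -0.077 0 -0.092 0;0 0.56 0 -0.077 0 -0.092 0;0 0.7 0 -0.077 0 -0.092 0"

```text
time: 4.55
ee_pos: [0.4495, 0.3548, 0.2014]
eef_rot: [-0.282, 0.959, 0.002, 0.001]
ft_force: [1.3, 0.1, -0.4]
width: 0.0181
grip_force: 15.0
```

Run:
```python
from h import *
s=read_state();print(s["joint_positions"],s["ee_pos"],s["width"],s["grip_force"]);print(np.round(R.from_quat(s["eef_rot"]).as_matrix(),3))
c=cam("scene");p=s["ee_pos"];a=proj(c,p);print(a)
for d in(.079,0,-.031):print(d,proj(c,p-[0,0,d]))
x,y=int(a[0]),int(a[1]);print(cv2.imwrite("pics/s3.png",cv2.resize(c["img"][y-40:y+60,x-60:x+60],None,fx=5,fy=5,interpolation=cv2.INTER_CUBIC)[...,::-1]))
print((x-60,y-40))
```

```text
[-0.75963271  0.22575592  0.01476086  1.63950411 -0.00529134  1.27260916
  1.3993632 ] [0.44948882 0.35482209 0.20141201] 0.01810081045480684 14.989652727381326
[[-0.841 -0.542  0.002]
 [-0.542  0.841  0.004]
 [-0.003  0.002 -1.   ]]
[365.0212156  155.43720898]
0.079 [360.73054348 180.59548243]
0 [365.0212156  155.43720898]
-0.031 [366.82515437 144.85984875]
True
(305, 115)
```

View pics/s3.png

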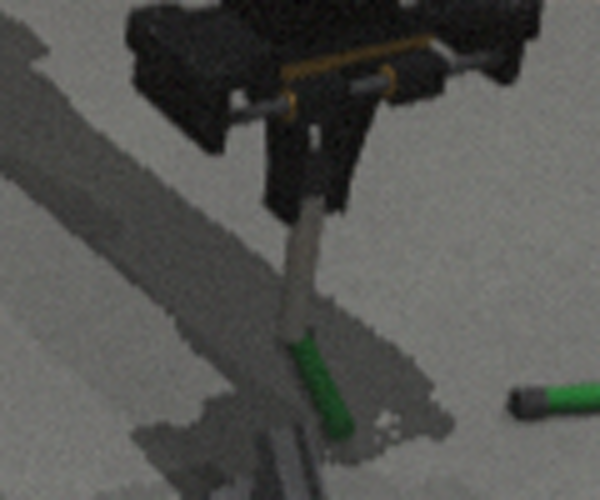

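The scene view shows the tube upright in the fingers, axis from about (368,155) to (363,182). I'll carry it towards the board and look at the cup with the wrist camera.

Call:
play_rows:
  increments: "0 0 0.08 0.015 -0.03 0 0;0 0 0.18 0.035 -0.067 0 0;0 0 0.28 0.057 -0.11 0 0;0 0 0.38 0.078 -0.15 0 0;0 0 0.48 0.1 -0.192 0 0;0 0 0.58 0.12 -0.23 0 0;0 0 0.7 0.1276 -0.245 0 0;0 0 0.7 0.1276 -0.245 0 0"

```text
time: 5.4
ee_pos: [0.4748, 0.0762, 0.1986]
eef_rot: [0.068, 0.998, 0.003, 0.003]
ft_force: [-0.6, 1.2, -0.2]
width: 0.0179
grip_force: 15.0
```

Run:
```python
from h import *
s=read_state();print(s["joint_positions"],s["ee_pos"],s["width"]);print(np.round(R.from_quat(s["eef_rot"]).as_matrix(),3))
w=cam("wrist"); np.save("w3.npy",w,allow_pickle=True); cv2.imwrite("pics/w3.png",w["img"][...,::-1]); print(proj(w,[.495,-.006,.057]))
```

```text
[-0.50080734  0.01524744  0.25269     1.88075942 -0.00735545  1.23910986
  1.18851201] [0.47475856 0.07619965 0.1986265 ] 0.01788670557484538
[[-0.991  0.136  0.006]
 [ 0.136  0.991  0.005]
 [-0.005  0.006 -1.   ]]
[197.44298273 233.79066644]
```

View pics/w3.png

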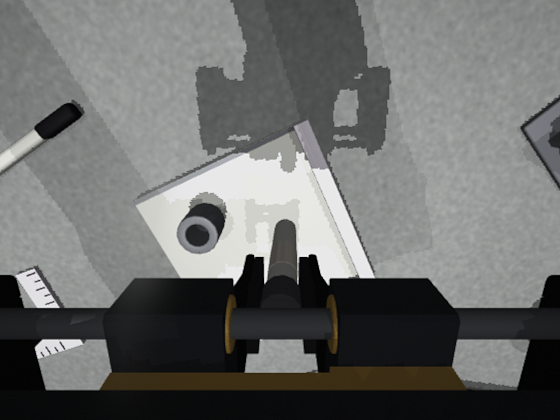

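Wrist view 3: cup rim centre at (197,234), exactly as predicted, and the tube's lower end at (286,223). The left rail is at (330,190). I'll take a second view from the other side.

Call:
play_rows:
  increments: "0 0 0 -0.005 -0.04 0 0;0 0 0 -0.012 -0.085 0 0;0 0 0 -0.018 -0.13 0 0;0 0 0 -0.024 -0.17 0 0;0 0 0 -0.024 -0.17 0 0;0 0 0 -0.024 -0.17 0 0"

```text
time: 6.05
ee_pos: [0.4768, -0.0914, 0.1976]
eef_rot: [0.063, 0.998, 0.003, 0.002]
ft_force: [0.8, 0.8, -0.5]
width: 0.0178
grip_force: 15.0
```

Run:
```python
from h import *
w3=np.load("w3.npy",allow_pickle=True).item(); w4=cam("wrist"); np.save("w4.npy",w4,allow_pickle=True)
print(read_state()["ee_pos"])
def rim(c,g):
    u,v=g.astype(int); r=40; a=c["img"][v-r:v+r,u-r:u+r]
    G=a.mean(2)
    # bore: dark blob containing centre
    k=cv2.medianBlur(G.astype(np.uint8),3); 
    cen=k[r-3:r+4,r-3:r+4].mean(); print("cen",cen,k[r,::5])
    m=(k<min(85,cen+25)).astype(np.uint8); n,l,st,ce=cv2.connectedComponentsWithStats(m); L=l[r,r]; print(st[L],ce[L]+[u-r,v-r])
    cs,_=cv2.findContours((l==L).astype(np.uint8),cv2.RETR_EXTERNAL,cv2.CHAIN_APPROX_NONE); e=cv2.fitEllipse(max(cs,key=len)); print("ell",np.array(e[0])+[u-r,v-r],e[1:])
    return np.array(e[0])+[u-r,v-r]
a=rim(w3,proj(w3,[.495,-.006,.057])); b=rim(w4,proj(w4,[.495,-.006,.057])); print(proj(w4,[.495,-.006,.057]),tri(w3,a,w4,b))
for c in(w3,w4):
    print("tube pred",proj(c,c["W"][:3,3]))if 0 else None
# tube bottom predicted
s=read_state();T=R.from_quat(s["eef_rot"]).as_matrix()
for d in(0,.04,.079):print(proj(w4,s["ee_pos"]+T[:,2]*d))
g=w4["img"][195:285:3,240:330:3].mean(2).astype(int)
for i,r in enumerate(g):print(195+3*i,*["%3d"%x for x in r])
```

```text
[ 0.47690074 -0.0905202   0.19757258]
cen 36.12244897959184 [208 211 213 215 128 143  34  35  36  36  37 138  90 200 204 222]
[ 29  32  23  21 383] [196.78851175 234.97389034]
ell [196.82459641 234.97967911] ((19.955604553222656, 22.63711929321289), 114.8525161743164)
cen 35.53061224489796 [215 215 215  33 158 134  52  37  35  34  32 138 201 226 226 225]
[ 28  31  23  22 402] [374.039801   210.78606965]
ell [374.05215836 210.76674271] ((20.583415985107422, 23.045154571533203), 52.22183609008789)
[375.30231362 209.47896472] (array([ 0.49632949, -0.00703494,  0.05634265]), np.float64(3.88809481306531e-06))
[283.79551261 276.18845666]
[283.33884005 246.12446049]
[283.02467    225.44179209]
195 158 163 165 151 144 144 149 156 153 147 146 149 148 148 153 150 153 146 136 123 236 234 234 234 234 234 234 234 234 234
198 145 136 139 137 115 146 148 149 151 148 144 149 149 149 152 159 130 127 132 137 225 234 234 234 234 234 234 234 234 234
201 140 139 141 128 123 149 150 149 145 144 140 143 147 151 139 125 130 132 137 140 147 235 234 234 234 234 234 234 234 233
204 143 147 141 127 128 126 123 
[... 2615 characters left out ...]
  81  70  72  73  73  73  72  71  84 123   6   9   7   7   6   4  12 162 161 153
270 160  33   7   5   8   9   9   8 130 141  67  71  73  73  73  72  72  71  68 103   5  10  10  10   4   5   0 159 154 159
273 164   0   6   5   8   9  10   8 132 123  68  71  74  73  74  73  72  71  68 116   5   9   9   8   6   4   3 144 162 163
276  90   5   6   5   9   9   9   7 133 114  69  47  21  20  20  25  58  70  69 117   5   9   8   9   4   6   4  40 173 167
279   1   4   5   4   7   9   9   8 131  94  26  21  21  22  22  21  21  18  55 122   7  10   8  10   4   5   5   3 117 165
282   4   4   3   7   9   8   9   6 116  16  21  22  21  22  22  21  22  22  21 117   8  10   9   7   8   5   5   4   1 162
```

Call:
play_rows:
  increments: "0 0 0 -0.002 0.03 0.01 0;0 0 0 -0.004 0.065 0.03 0;0 0 0 -0.0056 0.083 0.045 0;0 0 0 -0.0056 0.083 0.0486 0;0 0 0 -0.0056 0.083 0.0486 0;0 0 0 -0.0056 0.083 0.0486 0"

```text
time: 6.7
ee_pos: [0.4932, -0.0106, 0.1502]
eef_rot: [0.064, 0.998, 0.003, 0.003]
ft_force: [0.4, 0.1, 0.3]
width: 0.0179
grip_force: 15.0
```

Run:
```python
from h import *
s=read_state();T=R.from_quat(s["eef_rot"]).as_matrix();p=s["ee_pos"];print(p,T[:,2])
w=cam("wrist"); c=cam("scene"); np.save("w5.npy",[w,c],allow_pickle=True)
print("wrist cup",proj(w,[.4963,-.007,.0565]),"bot",proj(w,p+T[:,2]*.079),"scene cup",proj(c,[.4963,-.007,.0565]),"tcp",proj(c,p),"bot",proj(c,p+T[:,2]*.079))
u,v=proj(c,p+T[:,2]*.079).astype(int)
a=cv2.resize(c["img"][v-50:v+40,u-45:u+45],None,fx=5,fy=5,interpolation=cv2.INTER_CUBIC); b=cv2.resize(w["img"][170:300,230:340],None,fx=3.1,fy=3.1,interpolation=cv2.INTER_CUBIC)
o=np.zeros((450,800,3),np.uint8);o[:,:450]=a;o[:b.shape[0],455:455+b.shape[1]]=b; cv2.imwrite("pics/h.png",o[...,::-1]); print(u-45,v-50)
```

```text
[ 0.49323032 -0.01062937  0.15023696] [ 0.00594505  0.00496544 -0.99997   ]
wrist cup [286.18866352 221.69377025] bot [281.82105125 225.52660785] scene cup [227.71251    196.67487306] tcp [223.96913299 168.19253479] bot [226.42259324 191.84620388]
181 141
```

View pics/h.png

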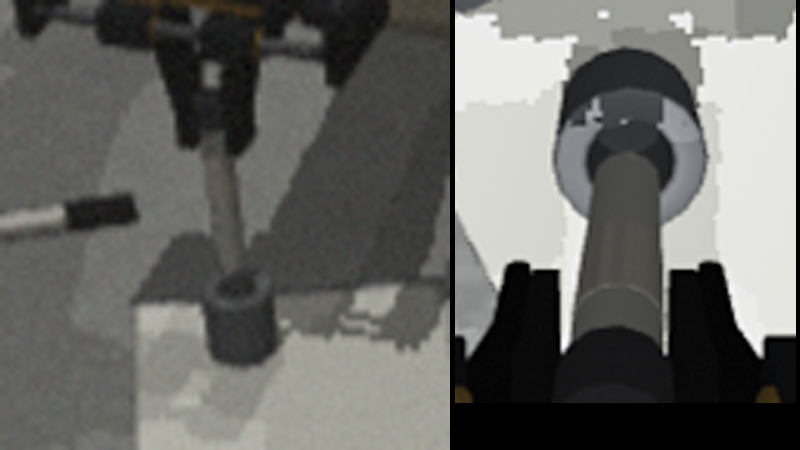

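Run:
```python
from h import *
w,c=np.load("w5.npy",allow_pickle=True)
g=c["img"].astype(int)
print("cols 216..240")
for r in range(168,214):print(r,*["%3d"%x for x in g[r,216:242].mean(1)])
m=cv2.medianBlur(w["img"],3).mean(2).astype(int)
for r in range(192,262,3):print(r,*["%3d"%x for x in m[r,258:318:2]])
```

```text
cols 216..240
168  64  25  20  24  25  48  62  63  70  65  26  24  19  20  23  44  97 113 112 109 112 110 110 115 114 112
169  65  30  23  23  33  65  68  73  70  60  28  18  23  20  33  68 110 111 110 112 112 110 111 112 110 112
170  89  59  59  39  67  75  65  63  70  65  33  24  22  24  61  96 111 110 110 114 109 110 114 111 112 105
171 109 100 103  97 105  79  67  69  70  66  39  25  24  57  96 106 110 113 111 113 107 111 110 116 113  88
172 114 113 115 116 112  84  72  78  78  70  53  55  67  93 115 108 110 111 113 114 109 112 109 111 112  72
173 111 112 112 109 113  97  84  90  89  73  68  63  99 114 111 113 112 112 114 112 111 114 114 109 107  74
174 109 111 113 115 113 109  87  90  90  78  67  59 106 112 112 114 112 109 111 114 114 111 112 113  89  64
175 113 113 114 109 114 106  90  87  85  82  66  64 101 109 115 111 110 116 115 110 113 114 116 108  74  63
176 114 112 111 114 116 109  90  85  86  85  76  64  84 112 116 111 112 109 111 110 113 116 114  88  67  68
177 114 113 113 115 116 108  91  89  90  84  76  67  80 107 106 110 111 112 113 111 111 113 107  69  69  69
178 11
[... 6157 characters left out ...]
  76  77  74  74  77  77  77  74  68 142 206 206 205 205 205 204 204 204 222 229
249 211 211 210 210 232 232 220  69  68  69  78  77  73  75  78  77  77  74  68 134 206 206 205 205 205 204 204 204 221 229
252 211 210 210 225 233 235 182  70  69  70  78  75  73  76  77  77  77  74  69  84 206 205 205 205 205 205 204 204 205 229
255 212 211 225 226 232 236 140  68  68  72  77  74  74  77  77  77  77  73  69  67 206 206 206 205 206 151   4   4   4 187
258   7   7   5 202 233 236  79  68  69  73  77  74  73  76  78  77  77  73  70  66 165   5   6   6   5   5   5   5   4  63
261  10  10   9 203 233 235  68  68  68  77  85  83  80  79  81  78  77  73  69  67 165   9   9  10   9   7   6   5   4   3
```

The scene half shows the tube tip at crop (230,270), just above the bore at (240,287). In the wrist half the tip (627,155) sits inside the bore, which spans columns 588–675. The tube is aligned to about 1 mm, so I'll lower it.

Call:
play_rows:
  increments: "0 0 0 0 0.0009 0.008 0;0 0 0 0 0.0009 0.016 0;0 0 0 0 0.0009 0.024 0;0 0 0 0 0.0009 0.03 0;0 0 0 0 0.0009 0.03 0"

```text
time: 7.3
ee_pos: [0.4926, -0.0096, 0.1186]
eef_rot: [0.064, 0.998, 0.002, 0.002]
ft_force: [-0.0, -0.2, 0.9]
width: 0.0183
grip_force: 15.0
```

Call:
play_rows:
  increments: "0 0 0 0 0 0.008 0;0 0 0 0 0 0.015 0;0 0 0 0 0 0.019 0;0 0 0 0 0 0.019 0"

```text
time: 7.7
ee_pos: [0.493, -0.0094, 0.1]
eef_rot: [0.064, 0.998, 0.003, 0.002]
ft_force: [0.5, -0.2, -0.5]
width: 0.0181
grip_force: 15.0
```

Call:
play_rows:
  increments: "0 0 0 0 0 0.002 0;0 0 0 0 0 0.004 0;0 0 0 0 0 0.004 0"

```text
time: 8.0
ee_pos: [0.4935, -0.0093, 0.0967]
eef_rot: [0.064, 0.998, 0.003, 0.003]
ft_force: [-0.5, 0.9, -0.4]
width: 0.0182
grip_force: 15.0
```

Call:
play_rows:
  increments: "0 0 0 0 0 0.002 0;0 0 0 0 0 0.003 0;0 0 0 0 0 0.003 0"

```text
time: 8.3
ee_pos: [0.496, -0.0091, 0.0961]
eef_rot: [0.064, 0.998, 0.003, 0.005]
ft_force: [0.1, 0.8, 14.6]
width: 0.0183
grip_force: 14.9
```

Contact came at the expected height, so the bottom is on the cup floor. I'll relieve the push and open.

Call:
play_rows:
  increments: "0 0 0 0 0 -0.003 0;0 0 0 0 0 -0.003 0;0 0 0 0 0 -0.003 0.6;0 0 0 0 0 -0.003 0.6;0 0 0 0 0 -0.003 0.6;0 0 0 0 0 -0.003 0.6;0 0 0 0 0 -0.003 0.6;0 0 0 0 0 -0.003 0.6"

```text
time: 9.1
ee_pos: [0.4935, -0.0094, 0.0967]
eef_rot: [0.064, 0.998, 0.003, 0.002]
ft_force: [-0.0, 0.3, 0.0]
width: 0.0508
grip_force: 0.0
```

Call:
play_rows:
  increments: "0 0 0 0 0 0 0.6;0 0 0 0 0 -0.03 0.6;0 0 0 0 0 -0.075 0.6;0 0 0 0 0 -0.12 1;0 0 0 0 0 -0.14 1;0 0 0 0 0 -0.14 1"

```text
time: 9.7
ee_pos: [0.4943, -0.01, 0.24]
eef_rot: [0.064, 0.998, 0.003, 0.005]
ft_force: [1.1, 0.2, -1.1]
width: 0.0687
grip_force: 0.0
```

Run:
```python
from h import *
w=cam("wrist"); np.save("w6.npy",w,allow_pickle=True)
c=cam("scene"); np.save("s6.npy",c,allow_pickle=True)
print([np.round(proj(w,p),0) for p in([.4963,-.007,.018],[.4963,-.007,.128],[.565,.14,.012])], np.round(proj(c,[.4963,-.007,.128]),1))
```

```text
[array([283., 183.]), array([285., 213.]), array([411., 221.])] [225.7 175.8]
```

Call:
play_rows:
  increments: "0 0 0 -0.018 -0.04 0 1;0 0 0 -0.038 -0.083 0 1;0 0 0 -0.058 -0.125 0 1;0 0 0 -0.075 -0.165 0 1;0 0 0 -0.0835 -0.181 0 1;0 0 0 -0.0835 -0.181 0 1;0 0 0 -0.0835 -0.181 0 1"

```text
time: 10.5
ee_pos: [0.5517, -0.1998, 0.2344]
eef_rot: [0.064, 0.998, 0.003, 0.001]
ft_force: [0.2, 0.9, -0.0]
width: 0.0867
grip_force: 0.0
```

Run:
```python
from h import *
w=cam("wrist"); np.save("w7.npy",w,allow_pickle=True); w6=np.load("w6.npy",allow_pickle=True).item(); c=cam("scene"); np.save("s7.npy",c,allow_pickle=True)
o=np.zeros((600,800,3),np.uint8); o[:300,:400]=cv2.resize(w6["img"],(400,300),interpolation=cv2.INTER_AREA);o[300:,:400]=cv2.resize(w["img"],(400,300),interpolation=cv2.INTER_AREA)
o[:480,400:]=cv2.resize(c["img"][170:250,200:300],(400,480)[:2],interpolation=cv2.INTER_CUBIC)[:, :]
cv2.imwrite("pics/w67.png",o[...,::-1]); print(read_state()["ee_pos"])
```

```text
[ 0.55209432 -0.19879921  0.23522198]
```

View pics/w67.png

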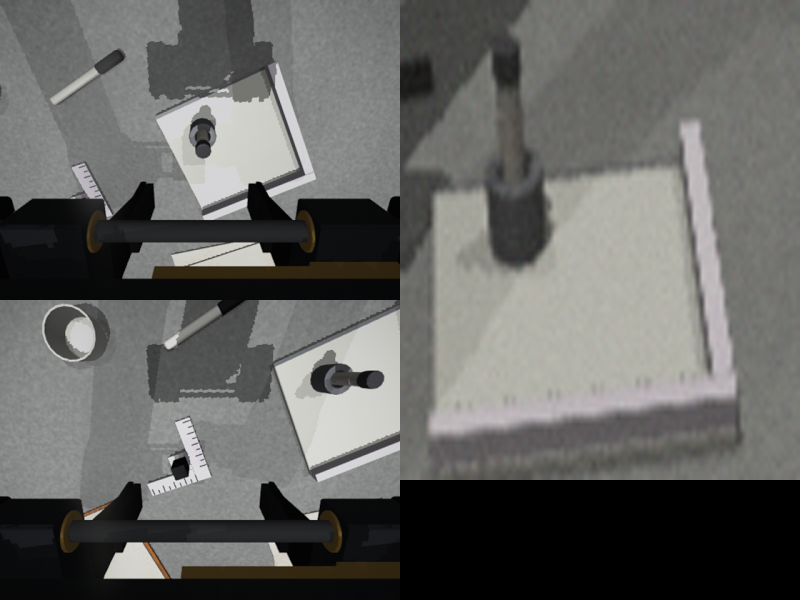

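The composite shows the tube standing upright in the cup (right half, (510,120)). The rails' inside corner is near (420,241) in full-size wrist picture 6. The square in wrist picture 7 has its block near (252,232), heel near (293,248) and legs to (255,170) and (212,270). From here I'll use masks only.

Run:
```python
from h import *
w6=np.load("w6.npy",allow_pickle=True).item();w7=np.load("w7.npy",allow_pickle=True).item()
m=cv2.medianBlur(w6["img"],3).mean(2).astype(int)
print("w6 cols",*range(260,452,7))
for r in range(150,312,5):print(r,*["%3d"%x for x in m[r,260:452:7]])
m=cv2.medianBlur(w7["img"],3).mean(2).astype(int)
print("w7 cols",*range(195,310,5))
for r in range(155,290,4):print(r,*["%3d"%x for x in m[r,195:310:5]])
```

```text
w6 cols 260 267 274 281 288 295 302 309 316 323 330 337 344 351 358 365 372 379 386 393 400 407 414 421 428 435 442 449
150 213 212 212 161 134 212 213 213 212 213 208 207 206 205 205 204 204 203 174  64 211 212 130 133 129 134 135 125
155 213 213 213 133 134 190 213 213 212 208 208 207 206 205 205 204 203 202 173  64 211 211 120 131 131 133 131 130
160 213 213 133 134 134 133 213 213 213 210 207 207 206 205 204 204 203 202 186  99 212 211 122 127 130 141 134 131
165 213 213 134  89 122 135 213 213 213 210 207 207 206 205 205 204 203 202 203 174 180 211 179 130 134 136 137 131
170 212 172  30  34  34  65 190 213 213 212 207 206 205 205 204 203 204 203 202 173  65 211 212 130 131 138 135 131
175 212  50  59  62  63  34 194 209 208 208 207 206 205 205 205 204 203 202 202 173  64 211 211 132 134 132 130 129
180 188  47 135  56  56 120 210 209 208 208 207 206 205 205 204 204 203 203 202 191  98 212 211 136 134 136 137 132
185 188 129 104  65  66 141 186 209 208 208 207 206 205 205 204 204 203 202 202 201 174 188 211 172 133 137 131 134
190 188 131  40  67  70 120 115 209 208 207 207 206 
[... 5511 characters left out ...]
 142 146 143 138 143 146 143
263   5 126 122 220 219 219 219 175 220 220 175 141 141 147 144 139 138 139 142 143 137 139 137
267   5 120 126 177 188 219 220 154 195 145 150 145 141 141 142 146 138 138 138 136 139 141 136
271   5 128 126 144 153 216 140 142 147 141 147 137 140 143 140 143 138 143 139 143 140 137 143
275   6 128 126 139 140 140 141 138 137 141 143 143 141 141 142 141 136 144 135 134 135 138 137
279   5 118 121 140 143 141 142 141 147 143 138 139 137 146 141 137 138 141 137 135 144 136 140
283   6 130 139 141 138 142 151 145 142 136 142 144 142 140 141 139 140 141 136 143 143 139 139
287   7 131 136 143 141 142 144 142 141 138 138 139 142 141 142 140 142 140 133 141 141 138 137
```

```bash
cat > meas.py <<'E'
from h import *
def cross(p,i0,lvl,step=1):
    "first index from i0 where the profile crosses lvl, subpixel"
    i=i0
    while 0<i+step<len(p)-1:
        if (p[i]-lvl)*(p[i+step]-lvl)<=0 and p[i]!=p[i+step]: return i+step*(p[i]-lvl)/(p[i]-p[i+step])
        i+=step
    return np.nan
def wline(c,px,z):
    P=np.array([onz(c,u,z)[:2] for u in px if np.isfinite(u).all()],np.float32)
    vx,vy,x,y=cv2.fitLine(P,cv2.DIST_HUBER,0,.01,.01).ravel(); d=np.array([vx,vy]); o=np.array([x,y])
    r=(P-o)@[-d[1],d[0]]; return o,d,np.std(r),len(P)
def inter(l1,l2):
    t=np.linalg.solve(np.c_[l1[1],-l2[1]],l2[0]-l1[0]); return l1[0]+t[0]*l1[1]
def rails(c,rows,cols):
    m=c["img"].mean(2); Y1,Y2,X1,X2=[],[],[],[]
    for r in rows:
        p=cv2.GaussianBlur(m[r:r+1],(3,1),0)[0]
        k=min((j for j in range(380,470) if m[r,j]<80),default=None)
        if k: Y2.append((cross(p,k,137),r)); Y1.append((cross(p,k,118,-1),r))
    for q in cols:
        p=m[:,q]; k=min((j for j in range(235,305) if p[j]<80),default=None)
        if k: X2.append((q,cross(p,k,137)));X1.append((q,cross(p,k,95,-1)))
    return [wline(c,a,z) for a,z in((Y1,.012),(Y2,.034),(X1,.012),(X2,.034))]
def square(c,box):
    x0,x1,y0,y1=box; g=cv2.medianBlur(c["img"],3)[y0:y1,x0:x1].min(2)
    m=cv2.morphologyEx((g>178).astype(np.uint8),cv2.MORPH_CLOSE,np.ones((7,7)))
    n,l,st,ce=cv2.connectedComponentsWithStats(m); k=1+np.argmax(st[1:,4]); cs,_=cv2.findContours((l==k).astype(np.uint8),cv2.RETR_EXTERNAL,cv2.CHAIN_APPROX_NONE)
    return cv2.convexHull(max(cs,key=cv2.contourArea))[:,0]+[x0,y0]
E
python3 - <<'E'
from meas import *
w6=np.load("w6.npy",allow_pickle=True).item();w7=np.load("w7.npy",allow_pickle=True).item()
L=rails(w6,range(150,236),[*range(290,346),*range(374,400)])
for l in L: print(np.round(l[0],4),"ang",np.degrees(np.arctan2(*l[1][::-1])).round(2),l[2],l[3])
print("corner low",inter(L[0],L[2]),"top",inter(L[1],L[3]))
h=square(w7,(200,310,160,280)); W=np.array([onz(w7,u,.006)[:2] for u in h]); r=cv2.minAreaRect(W.astype(np.float32)*1000); print("rect mm",r); 
ap=cv2.approxPolyDP(h.reshape(-1,1,2).astype(np.int32),4,True)[:,0]; print([(u.tolist(),np.round(onz(w7,u,.006)[:2],4).tolist()) for u in ap])
E
```

```text
[0.5222 0.1303] ang 16.91 0.00027479007 86
[0.5262 0.1312] ang 16.97 5.8450834e-05 86
[0.6158 0.0598] ang -72.98 0.00015791878 82
[0.6179 0.0502] ang -73.02 6.0989787e-05 82
corner low [0.5881293  0.15035993] top [0.587487  0.1498675]
rect mm ((593.9766845703125, -257.4720458984375), (109.41315460205078, 109.43036651611328), 12.041776657104492)
[([264, 165], [0.5301, -0.2159]), ([294, 247], [0.6351, -0.194]), ([213, 273], [0.6569, -0.2993]), ([206, 259], [0.6368, -0.3043]), ([245, 172], [0.5352, -0.2386])]
```

```bash
cat > g2.py <<'E'
from meas import *
def Rd(a): # tool down, tool x = -dir(a), y = left of dir
    c,s=np.cos(a),np.sin(a); return np.array([[-c,-s,0],[-s,c,0],[0,0,-1.]])
E
python3 - <<'E'
from g2 import *
w7=np.load("w7.npy",allow_pickle=True).item(); t=cam("top")
def dk(c,g,r,lo,hi):
    u,v=np.round(g).astype(int); a=cv2.medianBlur(c["img"],3)[v-r:v+r,u-r:u+r].mean(2); m=((a>lo)&(a<hi)).astype(np.uint8)
    n,l,st,ce=cv2.connectedComponentsWithStats(m); k=1+np.argmax(st[1:,4]); print(st[k]); return ce[k]+[u-r,v-r]
B=[.6055,-.2397,.046]
a=dk(w7,proj(w7,B),16,25,45); print(proj(w7,B),a,onz(w7,a,.046)); b=dk(t,proj(t,B),9,-1,60); print(proj(t,B),b,onz(t,b,.04)); print(tri(w7,a,t,b))
print(togo([.6055,-.2397,.10],Rd(np.radians(12.04))), read_state()["joint_positions"])
E
```

```text
[  5   6  24  20 296]
[250.9457591  241.89184537] [250.84797297 241.12162162] [ 0.60458562 -0.23966387  0.046     ]
[  0   0  18  17 183]
[414.12223601 177.09481631] [411.49726776 176.90710383] [ 0.6075528  -0.23352299  0.04      ]
(array([ 0.61572918, -0.24278305,  0.01362763]), np.float64(0.004170248044681434))
(array([ 0.0057,  0.0048, -0.3368]), array([-0.0575, -0.0347,  0.1355])) [-0.16896847  0.25293231  0.5311841   1.57578845 -0.1376354   1.34632332
  1.82289999]
```

Call:
play_rows:
  increments: "0 0 -0.07 -0.012 -0.007 0.02 1;0 0 -0.15 -0.025 -0.015 0.05 1;0 0 -0.22 -0.038 -0.023 0.08 1;0 0 -0.29 -0.05 -0.03 0.105 1;0.0057 0.0048 -0.337 -0.0575 -0.0347 0.125 1;0.0057 0.0048 -0.337 -0.0575 -0.0347 0.1355 1;0.0057 0.0048 -0.337 -0.0575 -0.0347 0.1355 1"

```text
time: 11.35
ee_pos: [0.6048, -0.24, 0.0993]
eef_rot: [-0.104, 0.995, 0.0, -0.001]
ft_force: [-0.2, -0.1, 0.1]
width: 0.0871
grip_force: 0.0
```

Run:
```python
from g2 import *
w7=np.load("w7.npy",allow_pickle=True).item(); w=cam("wrist"); np.save("w8.npy",w,allow_pickle=True)
print(togo([.605,-.2397,.10],Rd(np.radians(12.04))))
B=[.605,-.2397,.046]; g=proj(w,B); print(g); u,v=g.astype(int)
m=cv2.medianBlur(w["img"],3).mean(2).astype(int)
for r in range(v-45,v+45,4): print(r,*["%3d"%x for x in m[r,u-52:u+54:4]])
```

```text
(array([-0.0003,  0.0003, -0.0022]), array([0.0002, 0.0008, 0.0008]))
[281.47807366 239.12707424]
194 101 107 106  93 103 101 155 161 168 150 140 137  79  79  77  77  79  77 128 156 227 218 184 219 236 176 170
198  83  82  79  76  76  80  81  78 140  97  97 117  99  98 100 113  98 101 146 179 228 237 224 194 224 235 193
202  68  67  67  66  66  65  67  72 134 133 133 133 133 132 133 133 133 132 149 136 134 134 132 130  67  89 111
206  84  77  67  86  85  64 136 134 140 130 130 130 129 130 130 129 129 129 143 135 133 136 132 129 130 149 151
210  63  64  66  68  67  66 134 132 208 241   4   6   5   6   5   6   5 108 120 233 231 232 228 227 226 238 179
214 133 134 140 136 140 138 133 131 237 236   4   7   6   7   6   6   6  92 100 234 230 231 146  99  97 109 178
218 128 144 157 154 153 159 132 129 237 235   6   7   7   7   7   7   6  76  91 232 230 231 228 227 225 237 163
222 128 148 159 156 148 160 132 129 238 223   6   6   7   6   6   7   7  31 209 231 230 230 227 227 224 238 153
226 129 144 158 160 155 158 132 131 237 178  20  29  31  24  18  27  29  26 218 231 230 230 226 227  95 10
[... 873 characters left out ...]
 227 229 225 226 220 237 142
262 226 226 218 227 225 227 226 225 226 216 225 225 202 226 230 193 225 229 197 230 227 228 224 226 217 238 146
266 198 215 164 193 211 175 178 211 189 147 212 212 147 211 212 134 211 212 133 215 210 211 207 209 202 207 147
270 134 135 134 129 143 127 125 139 132 129 129 129 126 131 133 134 135 132 133 132 133 133 131 127 148 143 151
274 157 153 151 151 156 154 154 154 152 151 137 131 132 129 125 126 130 130 130 126 126 132 135 139 147 145 151
278 146 148 149 154 158 149 146 149 148 149 152 151 152 151 148 145 139 137 136 158 135 148 142 150 149 144 147
282 151 153 153 151 153 150 143 148 155 156 170 151 152 154 154 146 147 147 145 153 152 148 143 151 150 145 149
```

The block top in the new view sits at (282,239), against a prediction of (281.5,239), and the legs lie parallel to the image axes. I'll descend and grip.

Call:
play_rows:
  increments: "0 0 0 0 0.0005 0.03 1;0 0 0 0 0.0005 0.06 1;0 0 0 0 0.0005 0.08 1;0 0 0 0 0.0005 0.0855 1;0 0 0 0 0.0005 0.0855 0;0 0 0 0 0.0005 0.0855 0;0 0 0 0 0.0005 0.0855 0;0 0 0 0 0.0005 0.0855 0"
  grip_force: 45

```text
time: 12.2
ee_pos: [0.6062, -0.2412, 0.0163]
eef_rot: [-0.104, 0.995, -0.001, 0.001]
ft_force: [1.1, 0.3, 0.4]
width: 0.0622
grip_force: 0.0
```

Call:
play_rows:
  increments: "0 0 0 0 0 0 0;0 0 0 0 0 0 0;0 0 0 0 0 0 0;0 0 0 0 0 0 0;0 0 0 0 0 0 0;0 0 0 0 0 0 0;0 0 0 0 0 0 0"

```text
time: 12.9
ee_pos: [0.6056, -0.2407, 0.0151]
eef_rot: [-0.104, 0.995, -0.0, 0.0]
ft_force: [-0.2, 1.1, 1.2]
width: 0.0216
grip_force: 45.0
```

Call:
play_rows:
  increments: "0 0 0 0 0 -0.025 0;0 0 0 0 0 -0.06 0;0 0 0 0 0 -0.08 0;0 0 -0.02 -0.018 0.035 -0.08 0;0 0 -0.04 -0.037 0.074 -0.08 0;0 0 -0.06 -0.055 0.111 -0.08 0;0 0 -0.086 -0.072 0.148 -0.08 0;0 0 -0.086 -0.072 0.148 -0.08 0"

```text
time: 13.7
ee_pos: [0.6466, -0.0724, 0.0943]
eef_rot: [-0.152, 0.988, 0.002, 0.001]
ft_force: [-0.1, 0.5, -3.3]
width: 0.0216
grip_force: 45.0
```

Run:
```python
from g2 import *
a=np.radians(16.97); ex=np.array([np.cos(a),np.sin(a)]);ey=np.array([-np.sin(a),np.cos(a)]); C=np.array([.5876,.1500])
print("final block",C-.04*ex-.04*ey)
P=C-.054*(ex+ey); print("pre",P,togo([*P,.085],Rd(a)),read_state()["joint_positions"])
w=cam("wrist");
h=square(w,(150,400,100,290)); print(cv2.minAreaRect(h.astype(np.float32)))
s=read_state(); T=R.from_quat(s["eef_rot"]).as_matrix(); z=s["ee_pos"][2]-.0151+.006
W=np.array([onz(w,u,z) for u in h])-s["ee_pos"]; W=W@T; print("hull in tool mm",np.round(W[:,:2].min(0)*1000,1),np.round(W[:,:2].max(0)*1000,1)); print(cv2.minAreaRect((W[:,:2]*1000).astype(np.float32)))
```

```text
final block [0.56101653 0.10006685]
pre [0.55171231 0.08259025] (array([0.0031, 0.0015, 0.0085]), array([0.044 , 0.1763, 0.0097])) [-0.24737462  0.49951917  0.3889385   1.55444619 -0.20623261  1.12771519
  2.06285388]
((336.151611328125, 177.3604736328125), (49.20730209350586, 83.88554382324219), 2.385944128036499)
hull in tool mm [26.8 19.3] [69.3 43.6]
((48.05619812011719, 31.419326782226562), (24.30626106262207, 42.569908142089844), 89.9747543334961)
```

Call:
play_rows:
  increments: "0 0 0.004 0 0.035 0 0;0 0 0.0085 0.003 0.078 0 0;0.003 0.0015 0.0085 0.012 0.12 0 0;0.003 0.0015 0.0085 0.027 0.155 0.004 0;0.003 0.0015 0.0085 0.044 0.176 0.0095 0;0.003 0.0015 0.0085 0.044 0.176 0.0095 0;0.003 0.0015 0.0085 0.044 0.176 0.0095 0"

```text
time: 14.45
ee_pos: [0.5521, 0.0734, 0.0854]
eef_rot: [-0.142, 0.99, -0.002, -0.0]
ft_force: [-0.4, 0.4, -2.1]
width: 0.0218
grip_force: 45.0
```

Run:
```python
from g2 import *
a=np.radians(16.97); P=[.5517,.0826]
print(togo([*P,.030],Rd(a)),read_state()["ee_pos"])
w=cam("wrist"); np.save("w9.npy",w,allow_pickle=True)
m=cv2.medianBlur(w["img"],3).mean(2).astype(int)
for r in range(150,300,6): print(r,*["%3d"%x for x in m[r,200:420:8]])
```

```text
(array([-0.0045, -0.001 , -0.011 ]), array([-0.0023,  0.0092,  0.0554])) [0.55210448 0.07337647 0.08540943]
150 104 148 148 149 170 171 172 172 172 173 135 135 135 135 163 181 180  82  11  11 105 112  73 156 166 163  86  90
156 149 148 148 148 170 171 171 172 172 173 135 135 135 135 171 180 179 183 181 178 183 112  73 162 166 163  88  90
162 170 171 170 170 170 171 171 172 172 173 135 135 135 135 169 179 179 182 179 178 166 112  73 166 166 163  92  91
168 170 170 170 170 170 171 172 172 172 173 135 135 135 135 181 178 179 182 179 156 152 112  73 166 166 165  92  90
174 170 170 170 171 171 171 171 172 172 173 135 135 135 135 185 179 178 182 180 177 151 113  72 166 166 165 115  88
180 170 170 170 170 170 171 171 172 172 172 134 134 134 134 185 179 179 181 178 175 146 112  72 166 165 164  86  86
186 169 170 171 171 170 171 171 172 172 172 134 134 134 134 184 179 180 180 178 152 150 112  72 165 165 165 107  90
192 170 170 170 171 134 134 134 134 134 134 134 134 134 134 184 178 180 180 178 152 147 112  72 165 164 164  89  87
198 134 133 134 134 134 134 134 134 134 134 134 134 134 134 184 
[... 1207 characters left out ...]
 157
264 215 216 216 215 216 139   7  11   8   7   8   7   7  11   9   4 158 117 115 119 212  85 242 241 242 167 164 165
270 214 214 215 214 214   4  10  10   7   7   7   8   8   9  11   5 179 116 113 117 211  85 242 241 242 161 159 166
276 215 215 215 214 214   5  10  10   8   8   7   8   7   9  10   6 152 116  42 112 212  86 242 242 242 159 163 171
282  15  14  14  14 117   6  10   9   7   7   7   8   7   8  11   6   4  11  13  14  13  13  13  13  13  13  13  13
288  14  13  14  13   5   6  11   9  10  10   9  10   9   8  11   6   6  10  13  13  13  13  13  13  13  13  13  13
294  14  14  15  26   6   6  11   9  10  10  10  10  10  10  11   7   6  21  13  13  13  13  13  13  13  13  13  13
```

Call:
play_rows:
  increments: "-0.0045 0 -0.011 0 0 0.02 0;-0.0045 0 -0.011 0 0 0.03 0;-0.0045 0 -0.011 0 0 0.03 0"

```text
time: 14.8
ee_pos: [0.5515, 0.0728, 0.0539]
eef_rot: [-0.147, 0.989, -0.0, -0.002]
ft_force: [-0.4, -0.4, -2.4]
width: 0.0218
grip_force: 45.0
```

Run:
```python
from g2 import *
print(togo([.5517,.0826,.030],Rd(np.radians(16.97))),read_state()["ee_pos"])
```

```text
(array([-0.0002, -0.0038, -0.0013]), array([-0.0031,  0.0093,  0.0239])) [0.55154771 0.07282795 0.05387653]
```

Call:
play_rows:
  increments: "0 0 0 0 0.002 0.01 0;0 0 0 0 0.004 0.02 0;0 0 0 0 0.004 0.024 0;0 0 0 0 0.004 0.024 0"

```text
time: 15.2
ee_pos: [0.5504, 0.0782, 0.0306]
eef_rot: [-0.148, 0.989, 0.0, -0.001]
ft_force: [0.1, 0.6, -2.6]
width: 0.0214
grip_force: 45.0
```

Call:
play_rows:
  increments: "0 0 0 0 0 0.0015 0;0 0 0 0 0 0.003 0;0 0 0 0 0 0.003 0"

```text
time: 15.5
ee_pos: [0.551, 0.0781, 0.0284]
eef_rot: [-0.148, 0.989, 0.0, -0.0]
ft_force: [-1.0, -0.5, -2.5]
width: 0.0218
grip_force: 45.0
```

Call:
play_rows:
  increments: "0 0 0 0 0 0.001 0;0 0 0 0 0 0.002 0;0 0 0 0 0 0.002 0"

```text
time: 15.8
ee_pos: [0.5512, 0.0782, 0.0271]
eef_rot: [-0.148, 0.989, 0.0, -0.0]
ft_force: [-3.4, -0.9, 4.4]
width: 0.0219
grip_force: 45.0
```

Run:
```python
from g2 import *
a=np.radians(16.97); T=R.from_quat(read_state()["eef_rot"]).as_matrix(); print(togo([.5610,.1001,.0271],Rd(a)),np.round(T[:,2],4)); print(read_state()["ft_force"],read_state()["torque"])
```

```text
(array([ 0.0006, -0.0004,  0.0008]), array([-0.0157,  0.0181, -0.    ])) [-6.e-04  5.e-04 -1.e+00]
[-3.44916198 -0.87555559  4.38960239] [-0.08559112  0.59473368  0.00190258]
```

The scale is lying on the board at the expected height. I'll slide it towards the corner.

Call:
play_rows:
  increments: "0 0 0 -0.004 0.005 0 0;0 0 0 -0.008 0.01 0 0;0 0 0 -0.012 0.014 0 0;0 0 0 -0.013 0.0155 0 0;0 0 0 -0.013 0.0155 0 0"

```text
time: 16.3
ee_pos: [0.5599, 0.0975, 0.027]
eef_rot: [-0.148, 0.989, 0.0, 0.0]
ft_force: [0.7, -0.1, 5.1]
width: 0.0214
grip_force: 45.0
```

Call:
play_rows:
  increments: "0 0 0 -0.0015 0.0015 0 0;0 0 0 -0.003 0.003 0 0;0 0 0 -0.003 0.003 0 0"

```text
time: 16.6
ee_pos: [0.5612, 0.1, 0.027]
eef_rot: [-0.148, 0.989, -0.0, -0.001]
ft_force: [-4.3, -5.4, 9.5]
width: 0.0218
grip_force: 45.0
```

Call:
play_rows:
  increments: "0 0 0 -0.001 0.001 0 0;0 0 0 -0.002 0.0025 0 0;0 0 0 -0.002 0.0025 0 0;0 0 0 -0.002 0.0025 0 0"
  grip_force: 60

```text
time: 17.0
ee_pos: [0.5612, 0.1001, 0.027]
eef_rot: [-0.147, 0.989, -0.001, -0.002]
ft_force: [-11.6, -13.3, 17.1]
width: 0.0218
grip_force: 60.0
```

Run:
```python
from g2 import *
s=read_state();a=np.radians(16.97);f=s["ft_force"];c,sn=np.cos(a),np.sin(a)
print("board f",f[0]*c+f[1]*sn,-f[0]*sn+f[1]*c,f[2],"tq",s["torque"]); print(togo([.5610,.1001,.0271],Rd(a)))
w=cam("wrist"); np.save("w10.npy",w,allow_pickle=True); m=cv2.medianBlur(w["img"],3).mean(2).astype(int)
for p in([.04,-.07,.006],[-.07,.04,.006],[.04,.04,.006]):
    q=np.array([.5610,.1001,.012])+[p[0]*c-p[1]*sn,p[0]*sn+p[1]*c,p[2]]; print(p,proj(w,q))
for r in range(100,282,6): print(r,*["%3d"%x for x in m[r,296:420:4]])
```

```text
board f -14.984729637047277 -9.354167624333618 17.06412522241375 tq [-2.7288565   2.3372203   0.05624298]
(array([-0.0021, -0.0045, -0.0017]), array([ 0.0002,  0.    , -0.0001]))
[0.04, -0.07, 0.006] [161.40675433 330.53831268]
[-0.07, 0.04, 0.006] [362.65775961 138.02106325]
[0.04, 0.04, 0.006] [349.71032354 330.34601224]
100 172 172 172 172 172 172 172 172 172 172 172 172 172 172 135 135 135  77  77  76 183 190 189 190 175 163 163 163 114  91  90
106 172 172 172 172 172 172 172 172 172 172 172 172 172 135 136 136 136  78  77  77 187 190 190 191 163 163 163 162  99  88  84
112 173 173 173 173 173 172 172 172 172 172 173 172 172 172 136 136 136  77  77  77 189 189 191 173 164 163 164 162  87  87  85
118 173 173 173 173 173 173 173 173 173 173 173 173 172 135 136 136 136  77  77  83 189 186 166 166 164 162 164 162  88  88  86
124 173 173 173 173 173 173 173 173 173 173 173 173 173 174 136 136 136  77  77 106 190 164 166 166 164 163 165 159  87  89  90
130 173 173 173 173 173 173 173 173 173 173 173 173 173 136 136 137 137  77  77 124 176 164 166 166 164 163 165 155  86  88  92
136 173
[... 2492 characters left out ...]
  73 116 124 122 123 123 122 124 121 143 168 161 132 162 165
256   8   7  99  90  33   5 134 157 160 129 116 117 116 113 120  72  72 119 123 122 123 123 122 124 103  94  91  92  90  89  89
262   8   8  11  10   9   6   4 159 161  61  62  62  61  60  99  71  73 120 123 121 123 123 121 123  90  90  92  96  95  91  92
268   8   8  10  11  10   6   5 161 159 114 117 117 115 112 120  71  73 121 122 120 122 121 122 122 161 167 161 158 168 171 123
274   7   8   9  11  11   6   6  75 239 114 118 117 115 113 113  71  73 121 121 120 122 121 122 121 162 158 156 160 160 158 159
280   8   8   8  10  11   9   6   6  40 117  12  13  14  14  13  12  13  13  13  13  12  12  13  12  13  12  13  12  12  12  12
```

The masks show the left leg's outer edge (columns 362→355) running directly against the rail face with no gap, at the predicted pose. I'll press more firmly and check.

Call:
play_rows:
  increments: "0 0 0 -0.0005 0.001 0 0;0 0 0 -0.001 0.002 0.0005 0;0 0 0 -0.001 0.0025 0.0005 0;0 0 0 -0.001 0.0025 0.0005 0;0 0 0 -0.001 0.0025 0.0005 0;0 0 0 -0.001 0.0025 0.0005 0"

```text
time: 17.65
ee_pos: [0.5612, 0.1002, 0.027]
eef_rot: [-0.146, 0.989, -0.002, -0.003]
ft_force: [-16.5, -21.1, 27.5]
width: 0.0216
grip_force: 60.0
```

```bash
cat > chk.py <<'E'
from g2 import *
s=read_state();a=np.radians(16.97);f=s["ft_force"];c,sn=np.cos(a),np.sin(a)
print("board f",f[0]*c+f[1]*sn,-f[0]*sn+f[1]*c,f[2],"tq",s["torque"],s["grip_force"],s["width"],s["time"]); print(togo([.5610,.1001,.0271],Rd(a)))
w=cam("wrist"); m=cv2.medianBlur(w["img"],3).mean(2)
def edge(rows,lvl=100):
    out=[]
    for r in rows:
        k=next(j for j in range(340,390) if m[r,j:j+5].max()<84); out.append((cross(m[r],k,lvl,-1),r))
    return out
def top(rows): 
    out=[]
    for r in rows:
        k=next(j for j in range(340,390) if m[r,j:j+5].max()<84); out.append((cross(m[r],k+4,100),r))
    return out
Rr=[r for r in range(144,272,2)]
A=wline(w,edge(Rr),.018);B=wline(w,top(Rr),.034)
n=lambda l:np.degrees(np.arctan(l[1][1]/l[1][0])).round(2)
print("scale edge",n(A),"rail top",n(B),"gap mm",1000*(B[0]-A[0])@[-np.sin(a),np.cos(a)],A[2],B[2])
t=cam("top"); C=np.array([.561,.1001])
for nm,p in(("tipfar",(.04,-.07)),("heel",(.04,.04))):
    q=proj(t,[C[0]+p[0]*c-p[1]*sn,C[1]+p[0]*sn+p[1]*c,.018]); print(nm,q)
E
python3 chk.py
```

```text
board f -21.923996041055226 -15.41883257710496 27.455963609564847 tq [-4.30905605  3.40759842  0.10936741] 60.03932749852538 0.021616000306003753 17.65
(array([-0.004 , -0.0061, -0.0037]), array([ 0.0003, -0.0001, -0.0001]))
scale edge 16.51 rail top 17.34 gap mm 0.20146672901388551 0.0040987427 0.0007388767
tipfar [320.05389314 174.4466486 ]
heel [286.40404513 184.27530307]
```

Call:
play_rows:
  increments: "0 0 -0.004 0 0 0 0;0 0 -0.008 0 0 0 0;0 0 -0.008 0 0 0 0;0 0 -0.008 0 0 0 0"

```text
time: 18.15
ee_pos: [0.5612, 0.1003, 0.027]
eef_rot: [-0.149, 0.989, -0.002, -0.003]
ft_force: [-16.1, -21.3, 27.6]
width: 0.0213
grip_force: 60.1
```

```bash
sed -i 's/^A=/for r in(150,154,160,164,178,184,196,202,214,234,240,268): print(r,m[r,346:380:2].astype(int))\nA=/' chk.py; python3 chk.py
```

```text
board f -21.580030098321934 -15.710979788572683 27.57014908606398 tq [-4.24489157  3.43170525 -0.23544382] 60.0568685028702 0.021344998986957853 18.15
(array([-0.0037, -0.006 ,  0.0037]), array([ 0.0003, -0.0001, -0.0001]))
150 [ 34  34  34  29  25  25  25  50 111  76  76  77  79 169 176 165 165]
154 [182 180 181 182 157 138 141 143 110  76  76  76  95 163 165 165 165]
160 [181 180 180 151 136 136 142 143  80  76  76  77 105 161 166 166 164]
164 [180 179 180 151 136 137 142 141  76  76  76  75 116 163 166 165 164]
178 [178 178 137 136 136 138 143 100  72  73  74  87 153 165 165 165 164]
184 [178 178 179 136 136 140 127  81  73  73  74 102 160 165 165 164 164]
196 [178 179 173 134 115 119 107  73  73  74  74 138 164 165 164 163 164]
202 [178 164 132 111 114 119  97  73  73  73  84 151 164 165 164 163 163]
214 [155 114 112 112 117 119  75  72  72  75 118 162 164 164 162 162 162]
234 [115 114 112 116 119  89  72  72  73  92 122 124 124 123 123 123 124]
240 [116 114 113 118 119  77  72  72  74 102 123 124 123 123 122 122 124]
268 [112 112 117 120  76  71  71  73 107 122 122 121 120 120 120 122 122]
scale edge 16.64 rail top 17.35 gap mm 0.27182968206363056 0.003925653 0.0009523952
tipfar [320.05389314 174.4466486 ]
heel [286.40404513 184.27530307]
```

```bash
cat > ed.py <<'E'
from g2 import *
a=np.radians(17.0)
def lines(w):
    m=cv2.GaussianBlur(w["img"].mean(2).astype(np.float32),(1,1),0); E=[];T=[]
    for r in range(150,274):
        k0=int(round(361.7-(r-154)*.0745)); seg=m[r,k0-7:k0+8]
        def pk(g):
            i=int(np.argmax(g)); 
            if i in(0,len(g)-1): return np.nan
            d=g[i-1]-2*g[i]+g[i+1]; return i+.5*(g[i-1]-g[i+1])/d if d else i
        lo=m[r,k0-6:k0+5]; hi=m[r,k0+4:k0+16]
        if m[r,k0-4:k0-1].min()<100: continue   # tick mark
        E.append((k0-6+.5+pk(-np.diff(lo)),r)); T.append((k0+4+.5+pk(np.diff(hi)),r))
    out=[]
    for P,z in((E,.018),(T,.034)):
        P=np.array([p for p in P if np.isfinite(p).all()]); f=np.polyfit(P[:,1],P[:,0],1); k=abs(np.polyval(f,P[:,1])-P[:,0])<1.2; out.append(wline(w,P[k],z))
    A,B=out; n=lambda l:np.degrees(np.arctan(l[1][1]/l[1][0])).round(2)
    print("scale",n(A),A[2:],"rail",n(B),B[2:],"gap",1000*(B[0]-A[0])@[-np.sin(a),np.cos(a)])
E
python3 - <<'E'
from ed import *
lines(np.load("w10.npy",allow_pickle=True).item()); w=cam("wrist"); np.save("w11.npy",w,allow_pickle=True); lines(w)
E
```

```text
scale 16.89 (np.float32(8.275251e-05), 101) rail 16.86 (np.float32(3.7427184e-05), 101) gap 0.4913564526221543
scale 16.88 (np.float32(8.364249e-05), 99) rail 16.9 (np.float32(5.4561784e-05), 98) gap 0.4172223917773737
```

The scale edge and the rail are parallel to within 0.03°, with firm contact on both sides. I'll centre the yaw, add a little y push, check the tube and hand in.

Call:
play_rows:
  increments: "0 0 0.002 0 0.001 0 0;0 0 0.004 0 0.0015 0 0;0 0 0.004 0 0.0015 0 0;0 0 0.004 0 0.0015 0 0;0 0 0.004 0 0.0015 0 0"

```text
time: 18.8
ee_pos: [0.5612, 0.1004, 0.027]
eef_rot: [-0.147, 0.989, -0.003, -0.002]
ft_force: [-15.4, -25.2, 26.3]
width: 0.0216
grip_force: 60.0
```

Run:
```python
from ed import *
s=read_state();f=s["ft_force"];c,sn=np.cos(a),np.sin(a)
print("board f",f[0]*c+f[1]*sn,-f[0]*sn+f[1]*c,f[2],"tqz",s["torque"][2],s["grip_force"],s["time"],np.abs(s["joint_vel"]).max())
lines(cam("wrist")); 
k=cam("scene"); s6=np.load("s7.npy",allow_pickle=True).item()
d=[np.abs(k["img"][165:195,215:240].astype(int)-s6["img"][165:195,215:240]).mean()]; print("tube diff",d)
for n,z in(("top",.128),("mid",.09)):
    u,v=proj(k,[.4963,-.007,z]).astype(int); print(n,(u,v),k["img"][v,u-6:u+10].mean(1).astype(int),s6["img"][v,u-6:u+10].mean(1).astype(int))
```

```text
board f -22.06920842554942 -19.619023150532296 26.31755699277264 tqz -0.0013050041244831757 60.04851778037846 18.8 0.00142653780733483
scale 16.84 (np.float32(9.366514e-05), 99) rail 16.88 (np.float32(5.7100948e-05), 98) gap 0.3125979454087457
tube diff [np.float64(25.90888888888889)]
top (np.int64(225), np.int64(175)) [ 96  94  97  94  94  83  82  78  74  87  95  94  94  96 108 111] [ 72  69  64  66  71  67  68  67  93 106 117 117 116 117 110 116]
mid (np.int64(226), np.int64(187)) [99 94 83 53 33 33 33 34 33 33 37 29 37 53 77 95] [117 110 110 115  86  85  87  85  79  69  95 108 105 106 104 102]
```

Run:
```python
from g2 import *
for n in("wrist","top"):
    k=cam(n); m=k["img"].mean(2).astype(int)
    p=[np.round(proj(k,[.4963,-.007,z]),0).astype(int) for z in(.018,.057,.095,.128)]; print(n,*p)
    us=[q[0] for q in p];vs=[q[1] for q in p]; st=1 if n=="top" else 5
    x0,x1,y0,y1=min(us)-12*st,max(us)+12*st,max(0,min(vs)-10*st),max(vs)+10*st
    for r in range(y0,min(y1,420),st):print(r,*["%3d"%x for x in m[r,max(0,x0):x1:st]])
```

```text
wrist [102  88] [48 83] [-49  73] [-234   55]
5 196 196 198 199 201 201 202 203 203 204 205 206 207 207 208 209 209 209 210 210 211 211 212 211 232 232 219 233 232 233 233 234 234
10 198 199 199 200 201 202 202 204 205 206 206 207 207 209 209 210 210 210 211 212 212 212 213 228 233 152 159 164 162 224 235 234 234
15 198 199 201 202 202 203 204 205 205 206 207 208 208 209 210 211 211 212 212 213 213 213 214 215 155 161 162 165 166 167 220 234 235
20 200 201 202 203 203 204 205 206 206 207 208 209 209 210 211 211 212 212 213 214 214 214 214 209 159 161 162 165 167 168 168 236 235
25 201 201 202 204 204 207 199 145  54  34 169 215 211 211 212 212 213 213 214 203 218 117 119 126 128 161 164 165 166 168 169 167 235
30 202 203 203 201 106 110 112 115  62  63  62  64  63  33 175 215 213 215 168 120 124 124 126 127 128 161 163 165 166 168 169 165 236
35 203 204 194 109 113 115 115 119  62  63  63  64  66  65  58  37  29 154 123 124 124 124 126 128 127 161 164 165 167 169 170 186 236
40 204 167 110 113 115 116 118 122  61  62  64  64  65  67  68  69  39  37  39  45 121 126 126 128 129 154 163
[... 4957 characters left out ...]
 188
217 120 120 118 116 114 114 110 108 105 100  96  95  89  84  75  74  83 123 164 182 188 188 189 188 190 188 189 190
218 120 120 120 118 117 115 112 107 109 104  98  95  91  83  79  75  92 132 171 185 190 188 188 187 186 186 189 188
219 122 122 120 119 115 114 110 113 109 103 100  94  90  88  80  79 106 147 179 186 188 191 187 189 188 187 186 187
220 121 121 121 119 116 115 109 110 108 102 103  96  93  87  84  87 122 160 184 185 189 188 188 189 188 187 188 188
221 123 120 124 119 117 117 113 109 107 103 102  99  96  87  84  91 126 167 184 188 189 186 187 186 188 189 189 189
222 119 119 123 119 118 114 113 110 107 108 101  98 100  90  85  87 113 155 180 188 187 189 185 187 188 186 189 185
```

In the wrist view the tube still rises out of the cup along the predicted upright line, through rows 55–100. Handing in.

```bash
python3 -c "
from bench import *
print(close_job())"
```

```text
the job is handed in; nothing more can be done
None
```

The job is handed in after about 19 s of the 72 s: the tube stands released and upright in the holder cup, and the scale lies flat in the rail corner, still gripped at 60 N and pressed at about 22 N (+x rail) and 20 N (+y rail). I measured flushness directly only along the +y rail (parallel to within 0.04°); the +x edge follows from the scale being rigid and the contact force there.

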